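Isolate the tape head and start its crank bolt

ROBOT

A 6-joint arm with a two-finger parallel gripper is mounted at the origin on the work surface. World frame = base frame: x ahead of the robot, y to its left, z up, the work surface at z = 0. Lengths are in m, angles in rad, forces in N, time in s.
With the tool pointing down it reaches from about 0.4 to 0.925 m from the base axis. Payload 3.4 kg.
Tool frame: the origin (TCP) lies at the centre of the arm's flange, where the gripper is bolted on; the fingertips stand ahead of it and the grasp point (between the pads) lies 155 mm ahead of it (ctrl.tcp_to_tips is the x of the fingertips in the tool frame, in m); x points along the fingers, y is the direction in which the jaws open and shut, and the axes are right-handed (so a half turn about x gives the same grasp; the last joint's range is limited). The gripper opens to 85 mm and grips with 20 to 120 N. Pads are 22 mm wide; open, the fingers measure 114 mm over their backs; the gripper's body (76 mm by 85 mm) begins 54 mm behind the grasp point. The pads swing forward as they close: fully open they stand 13 mm farther back than shut.
Start: joints at [-1.377, 0.307, 1.506, -0, 1.328, -0.073], TCP at [0.152, -0.555, 0.405] pointing down, gripper open.
Joint ranges: [-3.12, 3.12], [-1.05, 2.28], [0.14, 2.33], [-1.42, 4.57], [0.1, 2.73], [-2.68, 2.68]. Speed limits (rad/s): [2.57, 2.57, 3.14, 3.14, 3.14, 3.14].

INTERFACE

Orientations are given as a unit quaternion [w, x, y, z].
In Python, from bench import ctrl gives the robot as it stands.
- The arm moves only by the tool carry_out, never from a script. Its argument "series" is a list that holds one entry, the list of rows, each a list of 4 numbers: the shift along the world's x, y, z in cm, then the turn about the world's z in degrees. In form: [[[tx, ty, tz, spin], ...]]. A call has exactly 8 rows; each row is the pose to reach, as a shift and turn from the pose commanded when the call began; what a row does not reach only later rows make up. A row lasts 1/12 s, in which the tool goes at most 41.7 mm and 7.16 degrees, less where a joint would pass 70% of its speed; a pose out of reach is approached as far as the arm can. A call with a gripper value outside its range is refused whole. "fingers" is the closure, from 0 (fully open) to 1 (shut), set as the call begins (left out, the last holds). The fingers move at their own pace and stop on an object; the grip force is fixed at half the most. Time passes only in rows, so rows that repeat a pose let the fingers close, or fill a call up. It gives the time, the measured TCP pose, the force and the opening at its end, in the units of the state.
- ctrl.state(): the state, without advancing time (a new reading comes with each control period).
- ctrl.snapshot(name): name is "scene" or "top"; returns a dict with "image" (420x560x3 uint8, red, green, blue), "camera_matrix" (3x3 intrinsics, pixels), "extrinsics" (4x4, takes a point from camera to world coordinates). Camera axes: x right, y down, z forward; pixel columns grow to the right and rows downward; lengths in m; the calibration is good to about 2 mm. A picture is of the moment at which its call begins. There is no depth.
- ctrl.finish_job(): hands the job in, once; it reports no verdict.
The state is a dict: "t": time; "joint_positions": joint angles; "dq": joint speeds; "effort": joint torques, N m; "tool_pos": TCP position; "ee_rot": TCP orientation; "contact_force": force on the tool from outside, world axes, zero at the start; "moment": the same for the moment, N m; "width": opening from 0.0 (shut) to 1.0 (fully open).
Only numpy, scipy, OpenCV 4.12 (cv2) and the standard library are available. Lean on these libraries where they do the work, as an engineer would, in place of code of your own. Each camera call takes 0.05 s, during which the arm holds its last target. There are 200 camera calls.

TASK

Turn the rotary isolator's handle to off first. Then take the red sleeve of the tape head's crank bolt and turn the bolt backward (anticlockwise from above) until you feel it drop off the start of the thread, stop there, turn it forward (clockwise) about one full turn so that it is started, and finish still holding the sleeve gripped, the bolt at rest. Leave everything else on the counter where it stands.

Things in the scene. Friction and masses are not known exactly. Their poses are not given: they have to be found in the camera images.
- isolator (a joint): turning handle of the rotary isolator, rad: 0 = off, 1.05 = on, growing clockwise seen from above. A sprung detent snaps it to whichever end it is nearer; turning takes under 0.15 N m. It starts on.
- handle (a point): centre of the isolator's red bar handle, on its vertical turning axis; z up. The bar is 64 mm long (along this y), 15 mm thick (x), from 17 mm below to 13 mm above this point. 27 mm below this point is a black disc, 52 mm across, on a grey box 100 x 100 x 60 mm tall with a yellow plate. The bar's white mark points to a white dot at off, a green dot at on.
- boss_top (a point): centre of the top of the dark steel threaded boss (60 mm across, 55 mm tall) on the foot plate of the blue tape head; it lies on the bolt's vertical axis. z is up and x points towards the 95 mm tall blue head, which begins 117 mm from the axis.
- bolt (a joint): turn of the crank bolt about its vertical axis, rad, growing clockwise from above (forward, screwing in). Its zero means nothing: where the thread drops varies and must be felt. It turns with a push of a few newtons at the sleeve and stays where it is left. It starts 1.1 to 4.4 rad forward of the drop.
- lift (a joint): height of the bolt, m, up positive. It rests by its weight (0.7 kg) on the boss's right-hand thread, pitch 8 mm. Turned backward it climbs 8 mm a turn to about 0, then falls 8 mm off the thread's lip within 0.2 rad (to -0.008). Turned forward from there it is caught and sinks 8 mm a turn (-0.016 after one turn). Turned forward without the drop it stays a turn too high.
- bolt_head (a point): centre of the top of the bolt's hub (40 mm across) on the bolt's axis; it rises and falls with the bolt. Its -x axis points along the dark crank arm to the sleeve; the arm's top lies 3 mm below this point and the arm ends 60 mm from the axis.
- sleeve: red upright grip sleeve of the crank, 22 mm across, 50 mm tall; origin at its centre, 50 mm from the bolt's axis, at rest 46 mm above bolt_head. It revolves freely, so pinching fingers can be led round the circle without turning, and floats 18 mm up or down on a soft spring (200 N/m): held at one height it lets the bolt rise and fall; at the drop the pull jumps by 1.6 N.
- weight: chrome calibration weight, 38 mm across, 63 mm tall; a bystander; origin at the centre of its underside
- cap: teal silicone bottle cap, 40 mm across, 20 mm tall; a bystander; origin at the centre of its underside
- candle: pewter candle holder, foot 80 mm across, 52 mm tall; a bystander; origin at the centre of its underside
- tape: cardboard tape ring lying flat, 96 mm across, 48 mm tall; a bystander; origin at the centre of its underside
- stand: clear acrylic phone stand, 85 x 75 mm, 97 mm tall; a bystander; origin at the centre of its underside
- carton: small cardboard carton, 90 x 60 x 40 mm tall; a bystander; origin at the centre of its underside

How it is judged:
On the way, in this order (a step that is already met when the one before it is completed fails the run):
1. the isolator is off (value of joint isolator below 0.1 rad), for 0.2 s.
2. the bolt, turned backward, has dropped off the start of the thread (value of joint lift below -0.0055 m and value of joint bolt below 1.2 rad), for 0.1 s.
At the end, for the whole second after the job is handed in: The isolator is off (within 0.1 rad); the bolt, after its drop, has been turned forward one turn (about a quarter of a turn either way), so that lift reads -0.0142 to -0.0182; it is at rest (under 0.15 rad/s), and the fingers still grip the sleeve (over 3 N) (value of joint isolator below 0.1 rad and value of joint lift between -0.0182 and -0.0142 m and value of joint bolt between 4.2 and 8.1 rad and velocity of joint bolt between -0.15 and 0.15 rad/s and contact force between the fingers and sleeve above 3 N); the arm keeps its last pose, push and grip.
It fails at once if a bystander is moved by more than 30 mm (distance of any of weight, cap, candle, tape, stand, carton from where it was at the start of the episode above 0.03 m).
It fails at once if the bolt is turned back far past its drop (value of joint bolt below -2.6 rad).
It also fails if it takes over 67 s, if anything falls off the work surface, if the arm or the gripper's body presses on something with over 40 N, if the wrist force passes 120 N, or if a joint passes its speed limit or range.

## Working session

There is one attempt and no reset: what is moved stays moved. The work goes in short steps, Python scripts to look and compute and a tool call to move; the robot and the scene stay as the last step left them, time stands still between calls to the robot, and variables do not carry over. Pictures are saved under pics/ and viewed, about 8 in all and at most 12, crops included, and the job is handed in when it is done.

Besides the shell and the picture viewer there is one more tool, called after ">>>" by a JSON object that holds its "fn" and its "kwargs", one argument or row to a line. carry_out: Moves the arm, as the interface text tells. Its arguments: {"type":"object","properties":{"series":{"type":"array"},"fingers":{"type":"number"}},"required":["series"]}

```bash
mkdir -p pics; ls; python3 - <<'E'
from bench import ctrl
import cv2,numpy as np
for n in("scene","top"):
    s=ctrl.snapshot(n); cv2.imwrite(f"pics/{n}0.png",s["image"][:,:,::-1]); print(n,np.round(s["camera_matrix"],1).tolist(),np.round(s["extrinsics"],3).tolist())
print(ctrl.state(),ctrl.tcp_to_tips)
E
```

```text
pics
scene [[407.5, 0.0, 276.6], [0.0, 407.5, 211.1], [0.0, 0.0, 1.0]] [[0.881, 0.336, -0.333, 0.966], [0.473, -0.627, 0.619, -0.755], [-0.001, -0.703, -0.711, 0.975], [0.0, 0.0, 0.0, 1.0]]
top [[515.6, 0.0, 277.5], [0.0, 515.6, 209.9], [0.0, 0.0, 1.0]] [[-0.006, -0.985, 0.17, 0.311], [-1.0, 0.007, 0.009, -0.015], [-0.01, -0.17, -0.985, 1.433], [0.0, 0.0, 0.0, 1.0]]
{'t': 0.1, 'joint_positions': array([-1.37750841e+00,  3.07504905e-01,  1.50758436e+00,  1.50644024e-05,
        1.32840209e+00, -7.34926134e-02]), 'dq': array([ 0.00095106, -0.00343173, -0.00247851, -0.00062195,  0.00250025,
       -0.00074803]), 'effort': array([-4.80134622e-04, -4.58531606e+01, -2.52608889e+01, -1.68603101e-04,
        5.60351138e-03, -1.17203859e-05]), 'tool_pos': array([ 0.1515069 , -0.55434698,  0.4038533 ]), 'ee_rot': array([-0.09336999, -0.70079017, -0.09471079,  0.70086022]), 'contact_force': array([-0.3753217 , -0.33316239, -0.23854566]), 'moment': array([-0.00470208, -0.02056326,  0.03375637]), 'width': 1.0015832676832768} 0.1734
```

View pics/scene0.png

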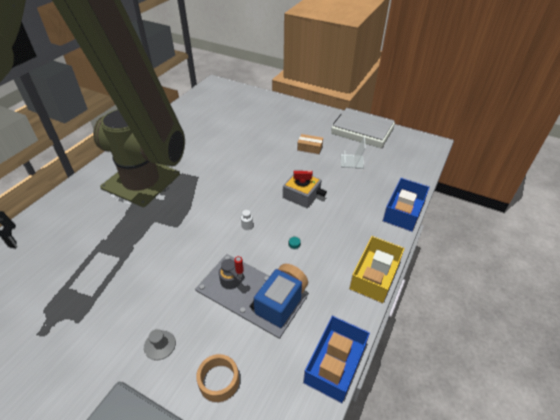

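View pics/top0.png

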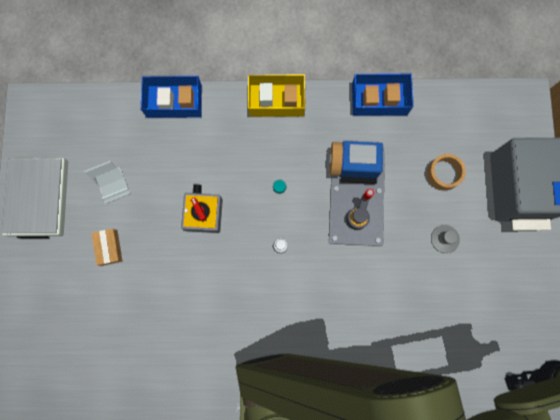

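The scene view shows the isolator at about (302,185) and the sleeve at (239,266). In the top view the handle is at (199,209), the boss at (357,217) and the sleeve at (369,195). I'll measure by colour masks and two-view triangulation.

```bash
cat > h.py <<'E'
import cv2,numpy as np
from bench import ctrl
def ray(s,px):
    K,E=s["camera_matrix"],s["extrinsics"]
    return E[:3,3],E[:3,:3]@np.linalg.solve(K,[px[0],px[1],1.])
def onz(s,px,z):
    o,d=ray(s,px); return o+d*(z-o[2])/d[2]
def tri(s1,p1,s2,p2):
    o1,d1=ray(s1,p1);o2,d2=ray(s2,p2);d1=d1/np.linalg.norm(d1);d2=d2/np.linalg.norm(d2)
    t=np.linalg.lstsq(np.c_[d1,-d2],o2-o1,rcond=None)[0]
    a,b=o1+t[0]*d1,o2+t[1]*d2; return (a+b)/2,np.linalg.norm(a-b)
def red(im,box):
    h=cv2.cvtColor(im,cv2.COLOR_RGB2HSV); m=(((h[...,0]<5)|(h[...,0]>172))&(h[...,1]>150)&(h[...,2]>70)).astype(np.uint8)
    k=np.zeros_like(m);x0,y0,x1,y1=box;k[y0:y1,x0:x1]=m[y0:y1,x0:x1];return k
E
python3 - <<'E'
from h import *
S,T=ctrl.snapshot("scene"),ctrl.snapshot("top")
B={"bar":((285,165,330,200),(185,190,220,228)),"sleeve":((225,250,255,285),(355,180,385,210))}
for n,(b1,b2) in B.items():
    c=[]
    for s,b in((S,b1),(T,b2)):
        m=red(s["image"],b); r,x,w=None,*np.nonzero(m)[::-1]
        c.append((x.mean(),w.mean())); print(n,len(x),x.min(),x.max(),w.min(),w.max(),cv2.minAreaRect(np.c_[x,w].astype(np.int32)))
    print(n,np.round(c,1).tolist(),tri(S,c[0],T,c[1]))
a=cv2.resize(T["image"][180:240,170:230],(400,400),interpolation=2);b=cv2.resize(T["image"][170:250,320:400],(400,400),interpolation=2)
c=cv2.resize(S["image"][160:210,275:335],(400,333),interpolation=2)[:200*2];d=cv2.resize(S["image"][240:300,200:272],(400,333),interpolation=2)
o=np.vstack([np.hstack([a,b]),np.hstack([c,d])]);o=cv2.resize(o,(800*3//4,int(o.shape[0]*.75)))
cv2.imwrite("pics/crop1.png",o[:,:,::-1])
E
```

```text
bar 151 294 311 171 182 ((302.5, 176.5), (11.0, 17.0), 90.0)
bar 136 192 205 199 219 ((198.73587036132812, 209.07546997070312), (21.428245544433594, 8.791075706481934), 74.05460357666016)
bar [[302.3, 175.4], [199.2, 210.7]] (array([0.5447628 , 0.20678411, 0.08531036]), np.float64(0.0035540850085708582))
sleeve 79 235 242 260 272 ((238.4307861328125, 265.9461669921875), (12.651541709899902, 6.573840618133545), 82.87498474121094)
sleeve 40 363 373 190 199 ((368.13232421875, 194.27938842773438), (7.0314412117004395, 10.632911682128906), 30.963754653930664)
sleeve [[238.5, 266.3], [367.1, 195.3]] (array([ 0.57419939, -0.23557309,  0.12017908]), np.float64(0.0005190006185476031))
```

View pics/crop1.png

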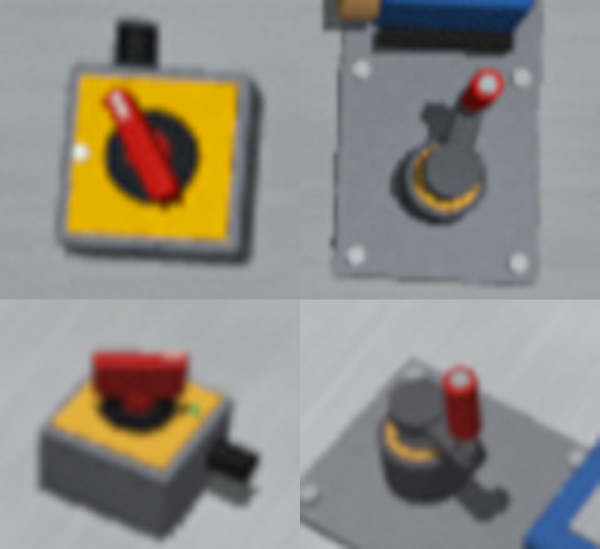

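```bash
python3 - <<'E'
from h import *
from scipy.spatial.transform import Rotation as R
np.set_printoptions(precision=4,suppress=True)
S,T=ctrl.snapshot("scene"),ctrl.snapshot("top")
print("sleeve top",tri(S,(238.4,259.2),T,(370.1,192.1)))
print("hub top",tri(S,(227.1,264.5),T,(361.3,215.9)))
print("hub z.11..",[onz(T,(361.3,215.9),z)[:2] for z in(.07,.09,.1)])
print("disc",[onz(T,(200.4,211.4),z) for z in(.06,.066)])
h=cv2.cvtColor(T["image"],cv2.COLOR_RGB2HSV)
m=((h[...,0]>15)&(h[...,0]<32)&(h[...,1]>180)&(h[...,2]>120)).astype(np.uint8);m[:185]=0;m[235:]=0;m[:,:175]=0;m[:,228:]=0
p=np.argwhere(m)[:,::-1].astype(np.int32);r=cv2.minAreaRect(p);print("plate",r,onz(T,r[0],.061))
c=cv2.boxPoints(r);w=np.array([onz(T,q,.061) for q in c]);print(w[:,:2],np.linalg.norm(w[1]-w[0]),np.linalg.norm(w[2]-w[1]))
g=[(320+(x-300)/300*80,170+y/300*80) for x,y in((362,70),(522,77),(357,255),(519,262))]
print("foot screws",np.array([onz(T,q,.012)[:2] for q in g]))
print("bystanders",{n:onz(T,p,.02)[:2] for n,p in dict(cap=(279.5,186.5),weight=(280,246),candle=(445,239),tape=(446,171)).items()})
q=ctrl.state()["ee_rot"];M=R.from_quat(q,scalar_first=True).as_matrix();print(M)
print("bar mark end/other end @ .10",onz(T,(193.6,200),.1)[:2],onz(T,(170+165/5,180+193/5),.1)[:2])
E
```

```text
sleeve top (array([ 0.5766, -0.2373,  0.153 ]), np.float64(0.0014158401581552409))
hub top (array([ 0.5266, -0.2237,  0.0841]), np.float64(0.001151272764085534))
hub z.11.. [array([ 0.5284, -0.2263]), array([ 0.5252, -0.2232]), array([ 0.5236, -0.2216])]
disc [array([0.5456, 0.2065, 0.06  ]), array([0.5446, 0.2055, 0.066 ])]
plate ((200.02029418945312, 211.2157440185547), (31.134960174560547, 30.77872657775879), 4.085616588592529) [0.5459 0.2073 0.061 ]
[[0.5074 0.2514]
 [0.5917 0.2476]
 [0.5849 0.1629]
 [0.5008 0.1676]] 0.08437425409379501 0.0849491887743627
foot screws [[ 0.6158 -0.1683]
 [ 0.6095 -0.2879]
 [ 0.4763 -0.1611]
 [ 0.4702 -0.2803]]
bystanders {'cap': array([ 0.6216, -0.0079]), 'weight': array([ 0.4543, -0.0081]), 'candle': array([ 0.4705, -0.4614]), 'tape': array([ 0.6624, -0.4759])}
[[-0.0001  0.2636 -0.9646]
 [ 0.0008 -0.9646 -0.2636]
 [-1.     -0.0008 -0.0001]]
bar mark end/other end @ .10 [0.5694 0.2186] [0.5196 0.1928]
```

Hub and sleeve agree with the given sizes (52 mm apart, 69 mm in height), with the bolt axis near (0.527, -0.2235). The handle is near (0.545, 0.206, 0.09), bar at about 27°. I'm moving to the isolator.

>>> {"fn": "carry_out", "kwargs": {
  "series": [
    [[2.8,2.8,0,0],[5.6,5.6,0,0],[8.4,8.4,0,0],[11.2,11.2,0,0],[14,14,0,0],[16.8,16.8,0,0],[19.6,19.6,0,0],[22.4,22.4,0,0]]
  ],
  "fingers": 0
}}

```text
t: 0.97
tool_pos: [0.3765, -0.3291, 0.4049]
ee_rot: [0.094, 0.701, 0.094, -0.701]
contact_force: [-0.1, -0.9, 0.3]
width: 0.996
```

>>> {"fn": "carry_out", "kwargs": {
  "series": [
    [[1.2,3.8,0,0],[2.4,7.6,0,2],[3.6,11.4,0,4],[4.8,15.2,0,6],[6.0,19,0,8],[7.2,22.8,0,10],[8.4,26.6,0,12],[9.6,30.4,0,12]]
  ]
}}

```text
t: 1.63
tool_pos: [0.4716, -0.0247, 0.405]
ee_rot: [0.167, 0.687, 0.167, -0.687]
contact_force: [1.1, -0.1, 0.5]
width: 0.998
```

>>> {"fn": "carry_out", "kwargs": {
  "series": [
    [[1.2,3.8,0,0],[2.4,7.6,0,0],[3.6,11.4,0,0],[4.8,15.2,0,0],[6.0,19,0,0],[7.3,23.1,0,0],[7.3,23.1,-4,0],[7.3,23.1,-8,0]]
  ]
}}

```text
t: 2.3
tool_pos: [0.5468, 0.2078, 0.3265]
ee_rot: [0.168, 0.69, 0.169, -0.683]
contact_force: [-0.6, -1.0, -0.2]
width: 0.998
```

```bash
python3 - <<'E'
from h import *
S,T=ctrl.snapshot("scene"),ctrl.snapshot("top")
a=cv2.resize(T["image"][160:260,150:250],(400,400));b=cv2.resize(S["image"][90:210,240:360],(400,400))
cv2.imwrite("pics/c2.png",np.hstack([a,b])[:,:,::-1]);print(ctrl.state()["tool_pos"])
E
```

```text
[0.54154514 0.20436659 0.31856814]
```

View pics/c2.png

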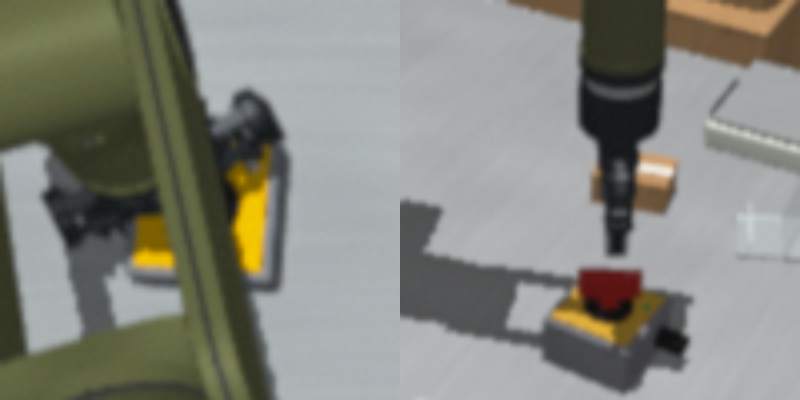

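The picture shows the open jaws straddling the red bar (scene crop about (610,285)), across its thickness. Descending and gripping.

>>> {"fn": "carry_out", "kwargs": {
  "series": [
    [[0,0,-3,0],[0,0,-6,0],[0,0,-7.6,0],[0,0,-7.6,0],[0,0,-7.6,0],[0,0,-7.6,0],[0,0,-7.6,0],[0,0,-7.6,0]]
  ]
}}

```text
t: 3.07
tool_pos: [0.5454, 0.2044, 0.2508]
ee_rot: [0.167, 0.688, 0.167, -0.686]
contact_force: [0.3, 1.0, 0.7]
width: 1.001
```

>>> {"fn": "carry_out", "kwargs": {
  "series": [
    [[0,0,0,0],[0,0,0,0],[0,0,0,0],[0,0,0,0],[0,0,0,0],[0,0,0,0],[0,0,0,0],[0,0,0,0]]
  ],
  "fingers": 1
}}

```text
t: 3.73
tool_pos: [0.544, 0.2054, 0.2492]
ee_rot: [-0.166, -0.687, -0.168, 0.687]
contact_force: [-3.9, 4.0, 4.3]
width: 0.198
```

>>> {"fn": "carry_out", "kwargs": {
  "series": [
    [[0,0,0,6],[0,0,0,12],[0,0,0,18],[0,0,0,24],[0,0,0,30],[0,0,0,36],[0,0,0,42],[0,0,0,48]]
  ]
}}

```text
t: 4.4
tool_pos: [0.5456, 0.2041, 0.2492]
ee_rot: [0.434, 0.559, 0.433, -0.558]
contact_force: [3.3, -1.8, 1.5]
width: 0.21
```

>>> {"fn": "carry_out", "kwargs": {
  "series": [
    [[0,0,0,4],[0,0,0,8],[0,0,0,11],[0,0,0,12],[0,0,0,12],[0,0,0,12],[0,0,0,12],[0,0,0,12]]
  ]
}}

```text
t: 5.07
tool_pos: [0.5461, 0.204, 0.2492]
ee_rot: [0.489, 0.513, 0.487, -0.511]
contact_force: [5.5, -2.7, 0.4]
width: 0.209
```

>>> {"fn": "carry_out", "kwargs": {
  "series": [
    [[0,0,0,0],[0,0,0,0],[0,0,0,0],[0,0,0,0],[0,0,0,0],[0,0,0,0],[0,0,2,0],[0,0,5,0]]
  ],
  "fingers": 0
}}

```text
t: 5.73
tool_pos: [0.543, 0.204, 0.2961]
ee_rot: [-0.487, -0.509, -0.489, 0.514]
contact_force: [0.5, 0.6, -0.7]
width: 1.002
```

>>> {"fn": "carry_out", "kwargs": {
  "series": [
    [[0,0,3,0],[0,0,6,-2],[-0.2,-3,8,-8],[-0.4,-7,8,-14],[-0.6,-11,8,-20],[-0.8,-15,8,-26],[-1,-19,8,-32],[-1,-23,8,-38]]
  ]
}}

```text
t: 6.4
tool_pos: [0.5336, -0.0271, 0.3789]
ee_rot: [-0.293, -0.643, -0.293, 0.643]
contact_force: [1.2, 0.1, -0.4]
width: 0.998
```

```bash
python3 - <<'E'
from h import *
S,T=ctrl.snapshot("scene"),ctrl.snapshot("top")
a=cv2.resize(T["image"][170:250,160:240],(400,400));b=cv2.resize(S["image"][150:220,265:335],(400,400))
cv2.imwrite("pics/c3.png",np.hstack([a,b])[:,:,::-1]);print(ctrl.state())
E
```

```text
{'t': 6.5, 'joint_positions': array([-0.13526012,  0.27337685,  1.62662145, -0.00290334,  1.24081411,
        0.58433981]), 'dq': array([ 0.07508429,  0.0023448 ,  0.00373684,  0.07490104,  0.01063212,
       -0.02576353]), 'effort': array([-1.47317268e+00, -4.23245680e+01, -2.37320209e+01, -5.06972205e-01,
        1.84470479e-02,  2.02864730e-01]), 'tool_pos': array([ 0.53436866, -0.03068211,  0.37887504]), 'ee_rot': array([-0.29321156, -0.64360623, -0.29127322,  0.64417227]), 'contact_force': array([ 0.03197363,  0.7806767 , -0.14071232]), 'moment': array([ 0.00190443, -0.03660179,  0.04190349]), 'width': 0.9970886338407106}
```

View pics/c3.png

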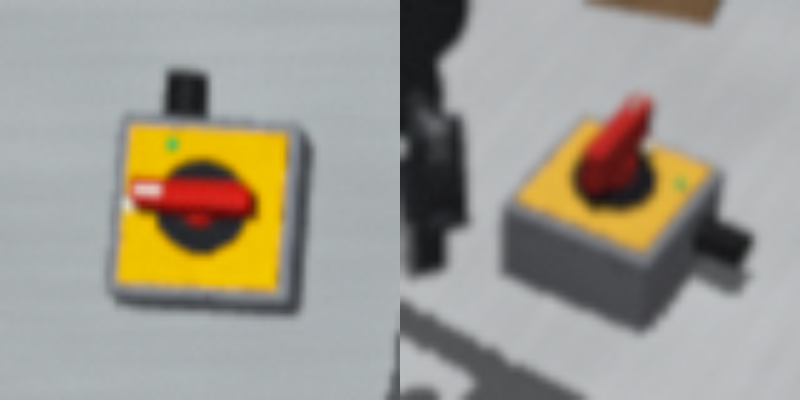

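The isolator is off: the white mark points at the white dot (crop (130,195)). Now to the sleeve.

>>> {"fn": "carry_out", "kwargs": {
  "series": [
    [[0.6,-3.5,0,-7],[1.2,-7,0,-14],[1.8,-10.5,0,-21],[2.4,-14,0,-28],[3,-17.5,0,-35],[4.1,-21,0,-42],[4.1,-21,0,-49],[4.1,-21,0,-56]]
  ]
}}

```text
t: 7.17
tool_pos: [0.5763, -0.2374, 0.3782]
ee_rot: [-0.044, 0.706, -0.044, -0.706]
contact_force: [-0.1, 0.6, -0.0]
width: 1.0
```

>>> {"fn": "carry_out", "kwargs": {
  "series": [
    [[0,0,-2.5,-6],[0,0,-5,-8],[0,0,-5,-8],[0,0,-5,-8],[0,0,-5,-8],[0,0,-5,-8],[0,0,-5,-8],[0,0,-5,-8]]
  ]
}}

```text
t: 7.83
tool_pos: [0.576, -0.2357, 0.3301]
ee_rot: [-0.09, 0.702, -0.091, -0.7]
contact_force: [-0.6, 0.4, -0.3]
width: 0.998
```

```bash
python3 - <<'E'
from h import *
S,T=ctrl.snapshot("scene"),ctrl.snapshot("top")
a=cv2.resize(T["image"][150:250,310:410],(400,400));b=cv2.resize(S["image"][200:300,190:290],(400,400))
cv2.imwrite("pics/c4.png",np.hstack([a,b])[:,:,::-1]);print(ctrl.state()["tool_pos"],ctrl.state()["contact_force"])
E
```

```text
[ 0.57575261 -0.23569287  0.3296134 ] [-0.66149286 -0.2649517  -0.02215923]
```

View pics/c4.png

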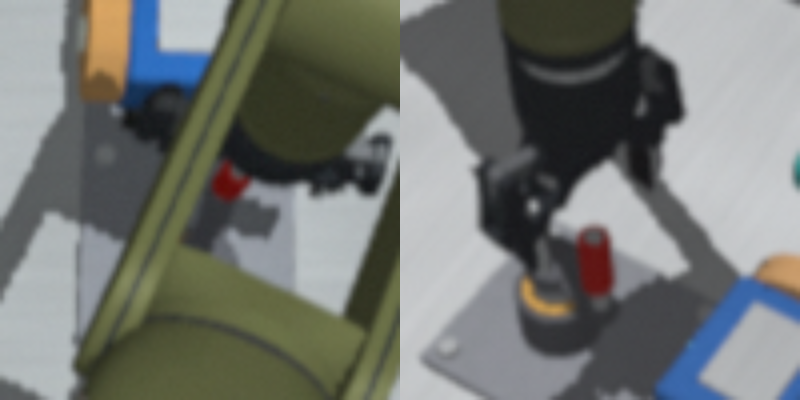

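The scene crop shows the sleeve top at (595,237), between and below the open fingertips at (540,240) and (650,180). Descending and gripping.

>>> {"fn": "carry_out", "kwargs": {
  "series": [
    [[0,0,-2.3,0],[0,0,-4.5,0],[0,0,-4.5,0],[0,0,-4.5,0],[0,0,-4.5,0],[0,0,-4.5,0],[0,0,-4.5,0],[0,0,-4.5,0]]
  ]
}}

```text
t: 8.6
tool_pos: [0.5759, -0.2359, 0.2849]
ee_rot: [-0.09, 0.702, -0.091, -0.701]
contact_force: [0.2, 0.3, -0.9]
width: 0.999
```

>>> {"fn": "carry_out", "kwargs": {
  "series": [
    [[0,0,0,0],[0,0,0,0],[0,0,0,0],[0,0,0,0],[0,0,0,0],[0,0,0,0],[0,0,0,0],[0,0,0,0]]
  ],
  "fingers": 1
}}

```text
t: 9.27
tool_pos: [0.5756, -0.2356, 0.2836]
ee_rot: [0.091, -0.701, 0.09, 0.701]
contact_force: [0.3, -0.1, 0.0]
width: 0.245
```

```bash
cat > arc.py <<'E'
# arc.py start_deg end_deg : prints 8 shifts (cm) from crank angle start to end on r=5cm
import sys,numpy as np
a,b=np.radians([float(v) for v in sys.argv[1:3]]);t=np.linspace(a,b,9)[1:]
print(np.round(np.c_[5*(np.cos(t)-np.cos(a)),5*(np.sin(t)-np.sin(a))],1).tolist())
E
for k in "-15 25" "25 65" "65 105" "105 145" "145 185" "185 225" "225 265"; do echo "$k"; python3 arc.py $k;done
python3 - <<'E'
from bench import ctrl
s=ctrl.state();print(s["tool_pos"],s["contact_force"],s["moment"],s["width"])
E
```

```text
-15 25
[[0.1, 0.4], [0.2, 0.9], [0.2, 1.3], [0.2, 1.7], [0.1, 2.2], [0.0, 2.6], [-0.1, 3.0], [-0.3, 3.4]]
25 65
[[-0.2, 0.4], [-0.4, 0.8], [-0.7, 1.1], [-1.0, 1.4], [-1.3, 1.7], [-1.7, 2.0], [-2.0, 2.2], [-2.4, 2.4]]
65 105
[[-0.4, 0.2], [-0.8, 0.3], [-1.2, 0.4], [-1.7, 0.4], [-2.1, 0.5], [-2.5, 0.4], [-3.0, 0.4], [-3.4, 0.3]]
105 145
[[-0.4, -0.1], [-0.8, -0.3], [-1.2, -0.5], [-1.6, -0.7], [-1.9, -1.0], [-2.2, -1.3], [-2.5, -1.6], [-2.8, -2.0]]
145 185
[[-0.2, -0.4], [-0.4, -0.8], [-0.6, -1.2], [-0.7, -1.6], [-0.8, -2.0], [-0.9, -2.4], [-0.9, -2.9], [-0.9, -3.3]]
185 225
[[0.1, -0.4], [0.2, -0.9], [0.3, -1.3], [0.4, -1.7], [0.7, -2.1], [0.9, -2.4], [1.2, -2.8], [1.4, -3.1]]
225 265
[[0.3, -0.3], [0.7, -0.6], [1.0, -0.8], [1.4, -1.0], [1.8, -1.2], [2.2, -1.3], [2.7, -1.4], [3.1, -1.4]]
[ 0.57556019 -0.23560436  0.28363558] [ 0.3337601  -0.06267164  0.04156263] [ 0.04301555  0.03883864 -0.05610203] 0.24521528409545515
```

>>> {"fn": "carry_out", "kwargs": {
  "series": [
    [[0.1,0.4,0,0],[0.2,0.9,0,0],[0.2,1.3,0,0],[0.2,1.7,0,0],[0.1,2.2,0,0],[0,2.6,0,0],[-0.1,3.0,0,0],[-0.3,3.4,0,0]]
  ]
}}

```text
t: 9.93
tool_pos: [0.5733, -0.2012, 0.2841]
ee_rot: [-0.091, 0.702, -0.09, -0.7]
contact_force: [3.7, -0.6, 0.9]
width: 0.243
```

```bash
cat > f.py <<'E'
from h import *
F=[];P=[]
for i in range(3):
    ctrl.snapshot("top");s=ctrl.state();F.append(s["contact_force"]);P.append(s["tool_pos"])
print(s["t"],"F",np.round(F,2).tolist(),"mean",np.mean(F,0).round(2),"pos",np.mean(P,0).round(4),round(s["width"],3))
E
python3 f.py
```

```text
10.0833 F [[3.9, 0.52, 0.46], [3.19, 1.18, 1.26], [3.63, 2.57, -0.64]] mean [3.57 1.42 0.36] pos [ 0.5729 -0.2005  0.284 ] 0.24
```

>>> {"fn": "carry_out", "kwargs": {
  "series": [
    [[-0.2,0.4,0,0],[-0.4,0.8,0,0],[-0.7,1.1,0,0],[-1.0,1.4,0,0],[-1.3,1.7,0,0],[-1.7,2.0,0,0],[-2.0,2.2,0,0],[-2.4,2.4,0,0]]
  ]
}}

```text
t: 10.75
tool_pos: [0.5489, -0.1764, 0.2838]
ee_rot: [-0.092, 0.702, -0.09, -0.701]
contact_force: [4.3, 5.1, 0.4]
width: 0.245
```

```bash
python3 f.py
```

```text
10.9 F [[1.49, 7.4, 0.9], [2.55, 4.65, 0.0], [1.87, 5.75, -0.24]] mean [1.97 5.93 0.22] pos [ 0.5477 -0.1757  0.2835] 0.238
```

>>> {"fn": "carry_out", "kwargs": {
  "series": [
    [[-0.4,0.2,0,0],[-0.8,0.3,0,0],[-1.2,0.4,0,0],[-1.7,0.4,0,0],[-2.1,0.5,0,0],[-2.5,0.4,0,0],[-3.0,0.4,0,0],[-3.4,0.3,0,0]]
  ]
}}

```text
t: 11.57
tool_pos: [0.5132, -0.1735, 0.2832]
ee_rot: [0.091, -0.7, 0.09, 0.702]
contact_force: [1.9, 4.4, -0.2]
width: 0.239
```

```bash
python3 f.py
```

```text
11.7167 F [[-0.76, 3.76, -0.32], [-2.31, 4.36, 0.09], [-2.37, 6.12, 1.27]] mean [-1.82  4.75  0.35] pos [ 0.5126 -0.1737  0.2831] 0.242
```

>>> {"fn": "carry_out", "kwargs": {
  "series": [
    [[-0.4,-0.1,0,0],[-0.8,-0.3,0,0],[-1.2,-0.5,0,0],[-1.6,-0.7,0,0],[-1.9,-1.0,0,0],[-2.2,-1.3,0,0],[-2.5,-1.6,0,0],[-2.8,-2.0,0,0]]
  ]
}}

```text
t: 12.38
tool_pos: [0.4858, -0.1947, 0.2833]
ee_rot: [0.091, -0.701, 0.09, 0.702]
contact_force: [-1.4, 4.5, -1.3]
width: 0.243
```

```bash
python3 f.py
```

```text
12.5333 F [[-3.16, 2.45, -0.66], [-3.68, 1.63, -1.06], [-4.61, 1.71, -0.42]] mean [-3.82  1.93 -0.72] pos [ 0.4855 -0.1954  0.2833] 0.239
```

```bash
sed -i 's/range(3)/range(10)/; s/"F",np.round(F,2).tolist(),//' f.py; python3 f.py; python3 - <<'E'
from h import *
S=ctrl.snapshot("scene");T=ctrl.snapshot("top")
b=cv2.resize(S["image"][220:310,190:280],(400,400),interpolation=2);o=cv2.imread("pics/scene0.png")[:,:,::-1];a=cv2.resize(o[220:310,190:280],(400,400),interpolation=2)
cv2.imwrite("pics/c5.png",np.hstack([a,b])[:,:,::-1])
E
```

```text
13.0333 mean [-5.22  1.16 -0.47] pos [ 0.4859 -0.1949  0.2834] 0.243
```

View pics/c5.png

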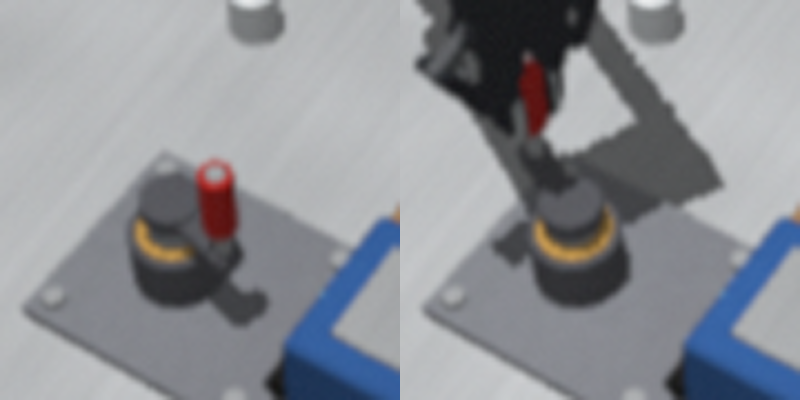

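>>> {"fn": "carry_out", "kwargs": {
  "series": [
    [[-0.1,-0.2,0,0],[-0.2,-0.4,0,0],[-0.3,-0.6,0,0],[-0.4,-0.8,0,0],[-0.5,-1.0,0,0],[-0.5,-1.2,0,0],[-0.5,-1.2,0,0],[-0.5,-1.2,0,0]]
  ]
}}

```text
t: 13.8
tool_pos: [0.481, -0.2065, 0.2833]
ee_rot: [0.09, -0.701, 0.09, 0.702]
contact_force: [-3.8, 2.7, -0.5]
width: 0.241
```

```bash
python3 f.py; python3 - <<'E'
from h import *
o=cv2.imread("pics/scene0.png")[:,:,::-1];S=ctrl.snapshot("scene")["image"]
for im in(o,S):
    g=cv2.cvtColor(im,cv2.COLOR_RGB2GRAY);print(g[250:292,224:233].mean(1).astype(int).tolist())
    h=cv2.cvtColor(im,cv2.COLOR_RGB2HSV)[255:295,212:250];m=(h[...,0]>10)&(h[...,0]<28)&(h[...,1]>120)&(h[...,2]>90);y,x=np.nonzero(m);print("gold",m.sum(),y.min()+255,y.max()+255,x.min()+212,x.max()+212)
E
```

```text
14.3 mean [-4.85  2.12 -0.38] pos [ 0.481  -0.2065  0.2834] 0.242
[185, 185, 185, 182, 174, 161, 153, 148, 133, 109, 93, 89, 89, 89, 89, 89, 89, 89, 87, 79, 68, 61, 63, 71, 81, 97, 120, 130, 114, 89, 68, 51, 47, 47, 47, 47, 47, 51, 72, 108, 130, 134]
gold 34 270 277 221 232
[192, 192, 188, 171, 138, 103, 84, 77, 75, 70, 67, 74, 84, 88, 90, 92, 93, 93, 93, 89, 78, 60, 53, 61, 78, 101, 132, 143, 120, 92, 70, 54, 49, 49, 49, 49, 48, 53, 75, 111, 135, 140]
gold 51 269 277 221 236
```

It has dropped. The z force fell about 0.9 N between 105° and 145°, and the hub now sits 3–4 mm lower than at the start instead of about 4 mm higher. Going forward from crank 160° to about -235°, one turn past the drop at roughly 125°.

```bash
for k in "160 116" "116 72" "72 28" "28 -16" "-16 -60" "-60 -104" "-104 -148" "-148 -192" "-192 -236"; do echo "$k"; python3 arc.py $k;done
```

```text
160 116
[[0.2, 0.4], [0.4, 0.9], [0.7, 1.3], [1.0, 1.6], [1.3, 2.0], [1.7, 2.3], [2.1, 2.6], [2.5, 2.8]]
116 72
[[0.4, 0.2], [0.9, 0.3], [1.4, 0.4], [1.8, 0.5], [2.3, 0.5], [2.8, 0.5], [3.3, 0.4], [3.7, 0.3]]
72 28
[[0.4, -0.2], [0.9, -0.4], [1.3, -0.6], [1.7, -0.9], [2.0, -1.3], [2.3, -1.6], [2.6, -2.0], [2.9, -2.4]]
28 -16
[[0.2, -0.4], [0.4, -0.9], [0.5, -1.4], [0.6, -1.8], [0.6, -2.3], [0.6, -2.8], [0.5, -3.3], [0.4, -3.7]]
-16 -60
[[-0.2, -0.5], [-0.4, -0.9], [-0.6, -1.3], [-0.9, -1.7], [-1.2, -2.1], [-1.5, -2.4], [-1.9, -2.7], [-2.3, -3.0]]
-60 -104
[[-0.4, -0.2], [-0.9, -0.4], [-1.3, -0.5], [-1.8, -0.6], [-2.3, -0.7], [-2.8, -0.7], [-3.2, -0.6], [-3.7, -0.5]]
-104 -148
[[-0.5, 0.1], [-0.9, 0.3], [-1.3, 0.5], [-1.7, 0.8], [-2.1, 1.1], [-2.4, 1.4], [-2.8, 1.8], [-3.0, 2.2]]
-148 -192
[[-0.2, 0.4], [-0.4, 0.9], [-0.6, 1.3], [-0.7, 1.8], [-0.7, 2.3], [-0.8, 2.7], [-0.7, 3.2], [-0.7, 3.7]]
-192 -236
[[0.1, 0.5], [0.3, 0.9], [0.5, 1.3], [0.7, 1.8], [1.0, 2.1], [1.4, 2.5], [1.7, 2.8], [2.1, 3.1]]
```

>>> {"fn": "carry_out", "kwargs": {
  "series": [
    [[0.2,0.4,0,0],[0.4,0.9,0,0],[0.7,1.3,0,0],[1.0,1.6,0,0],[1.3,2.0,0,0],[1.7,2.3,0,0],[2.1,2.6,0,0],[2.5,2.8,0,0]]
  ]
}}

```text
t: 15.02
tool_pos: [0.5054, -0.1775, 0.2829]
ee_rot: [0.091, -0.7, 0.09, 0.703]
contact_force: [-5.8, 4.8, -1.2]
width: 0.24
```

>>> {"fn": "carry_out", "kwargs": {
  "series": [
    [[0.4,0.2,0,0],[0.9,0.3,0,0],[1.4,0.4,0,0],[1.8,0.5,0,0],[2.3,0.5,0,0],[2.8,0.5,0,0],[3.3,0.4,0,0],[3.7,0.3,0,0]]
  ]
}}

```text
t: 15.68
tool_pos: [0.5448, -0.1745, 0.2837]
ee_rot: [-0.091, 0.702, -0.09, -0.701]
contact_force: [-0.1, 5.6, -1.3]
width: 0.239
```

```bash
python3 f.py
```

```text
16.1833 mean [ 2.82  5.72 -1.34] pos [ 0.5458 -0.175   0.2842] 0.242
```

At the same crank angle the z force is now 1.56 N lower than before the drop, which matches one pitch (1.6 N). The thread has caught, so I'm continuing.

>>> {"fn": "carry_out", "kwargs": {
  "series": [
    [[0.4,-0.2,0,0],[0.9,-0.4,0,0],[1.3,-0.6,0,0],[1.7,-0.9,0,0],[2.0,-1.3,0,0],[2.3,-1.6,0,0],[2.6,-2.0,0,0],[2.9,-2.4,0,0]]
  ]
}}

```text
t: 16.85
tool_pos: [0.5733, -0.2002, 0.2839]
ee_rot: [-0.09, 0.702, -0.091, -0.701]
contact_force: [0.6, 3.2, -1.2]
width: 0.242
```

>>> {"fn": "carry_out", "kwargs": {
  "series": [
    [[0.2,-0.4,0,0],[0.4,-0.9,0,0],[0.5,-1.4,0,0],[0.6,-1.8,0,0],[0.6,-2.3,0,0],[0.6,-2.8,0,0],[0.5,-3.3,0,0],[0.4,-3.7,0,0]]
  ]
}}

```text
t: 17.52
tool_pos: [0.5758, -0.2371, 0.2834]
ee_rot: [0.091, -0.701, 0.09, 0.702]
contact_force: [-2.4, 3.7, -1.1]
width: 0.241
```

>>> {"fn": "carry_out", "kwargs": {
  "series": [
    [[-0.2,-0.5,0,0],[-0.4,-0.9,0,0],[-0.6,-1.3,0,0],[-0.9,-1.7,0,0],[-1.2,-2.1,0,0],[-1.5,-2.4,0,0],[-1.9,-2.7,0,0],[-2.3,-3.0,0,0]]
  ]
}}

```text
t: 18.18
tool_pos: [0.5528, -0.2656, 0.2832]
ee_rot: [0.092, -0.701, 0.09, 0.702]
contact_force: [-1.6, 7.4, -1.3]
width: 0.244
```

>>> {"fn": "carry_out", "kwargs": {
  "series": [
    [[-0.4,-0.2,0,0],[-0.9,-0.4,0,0],[-1.3,-0.5,0,0],[-1.8,-0.6,0,0],[-2.3,-0.7,0,0],[-2.8,-0.7,0,0],[-3.2,-0.6,0,0],[-3.7,-0.5,0,0]]
  ]
}}

```text
t: 18.85
tool_pos: [0.5176, -0.2708, 0.284]
ee_rot: [-0.092, 0.703, -0.09, -0.7]
contact_force: [3.6, 7.7, -1.9]
width: 0.244
```

>>> {"fn": "carry_out", "kwargs": {
  "series": [
    [[-0.5,0.1,0,0],[-0.9,0.3,0,0],[-1.3,0.5,0,0],[-1.7,0.8,0,0],[-2.1,1.1,0,0],[-2.4,1.4,0,0],[-2.8,1.8,0,0],[-3.0,2.2,0,0]]
  ]
}}

```text
t: 19.52
tool_pos: [0.4874, -0.2504, 0.2845]
ee_rot: [-0.09, 0.703, -0.091, -0.7]
contact_force: [3.1, -0.6, -2.8]
width: 0.241
```

>>> {"fn": "carry_out", "kwargs": {
  "series": [
    [[-0.2,0.4,0,0],[-0.4,0.9,0,0],[-0.6,1.3,0,0],[-0.7,1.8,0,0],[-0.7,2.3,0,0],[-0.8,2.7,0,0],[-0.7,3.2,0,0],[-0.7,3.7,0,0]]
  ]
}}

```text
t: 20.18
tool_pos: [0.4789, -0.2121, 0.2834]
ee_rot: [0.091, -0.701, 0.09, 0.702]
contact_force: [-0.9, -1.9, -1.9]
width: 0.244
```

>>> {"fn": "carry_out", "kwargs": {
  "series": [
    [[0.1,0.5,0,0],[0.3,0.9,0,0],[0.5,1.3,0,0],[0.7,1.8,0,0],[1.0,2.1,0,0],[1.4,2.5,0,0],[1.7,2.8,0,0],[2.1,3.1,0,0]]
  ]
}}

```text
t: 20.85
tool_pos: [0.4999, -0.1804, 0.2831]
ee_rot: [0.091, -0.7, 0.09, 0.702]
contact_force: [-4.5, 2.9, -2.1]
width: 0.241
```

```bash
python3 f.py; python3 - <<'E'
from h import *
S,T=ctrl.snapshot("scene"),ctrl.snapshot("top");g=cv2.cvtColor(S["image"],cv2.COLOR_RGB2GRAY);print(g[260:292,224:233].mean(1).astype(int).tolist())
a=cv2.resize(T["image"][130:280,150:450],(800,400));cv2.imwrite("pics/c6.png",np.vstack([a,cv2.resize(S["image"][220:310,190:280],(200,200))@np.eye(3) if 0 else cv2.copyMakeBorder(cv2.resize(S["image"][220:310,190:280],(200,200)),0,0,0,600,0)])[:,:,::-1])
E
```

```text
21.35 mean [-2.33  4.91 -2.29] pos [ 0.5007 -0.1801  0.2832] 0.239
[59, 69, 78, 86, 91, 93, 93, 93, 93, 94, 94, 90, 77, 60, 57, 83, 125, 143, 122, 93, 71, 55, 50, 50, 50, 49, 49, 54, 76, 112, 136, 140]
```

View pics/c6.png

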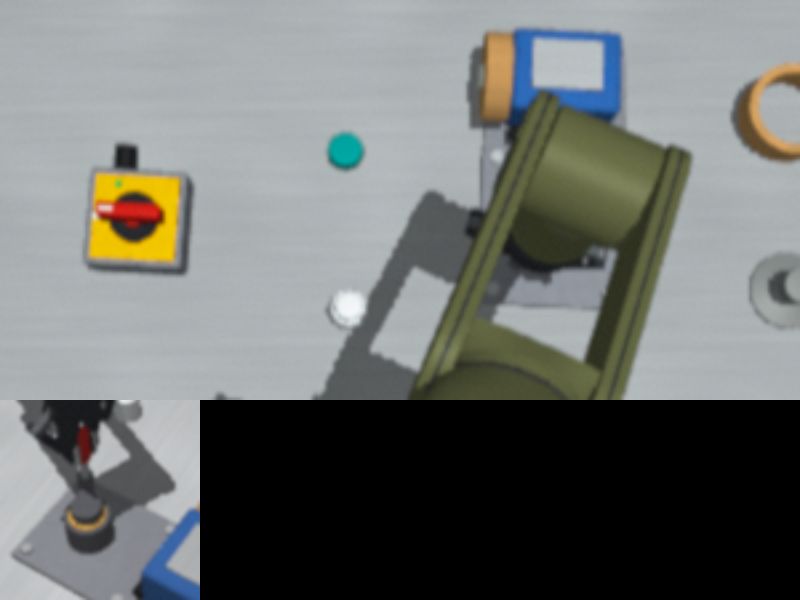

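The hub is now 2 px (about 8 mm) below its level after the drop, so lift is about -16 mm. The handle is off in the picture and the bystanders in view are in place. The sleeve is still gripped, so I'm handing in.

```bash
python3 - <<'E'
from bench import ctrl
s=ctrl.state();print(s["dq"].round(3),s["width"]);print(ctrl.finish_job())
E
```

```text
[-0.002  0.001 -0.002  0.    -0.    -0.001] 0.24193425677615435
the job is handed in; nothing more can be done
None
```

I turned the isolator to off, then turned the crank bolt backward until it dropped. I then turned it forward about one turn from the drop and handed in with the sleeve still gripped. The hand-in gives no verdict, so whether it passed is not confirmed.

- **Isolator:** the pictures show the white mark at the white dot.
- **Drop:** it came at a crank angle of roughly 105–145°, and I turned back to about 160° before reversing. The vertical force fell only about 0.8–0.9 N between readings, less than the 1.6 N expected. At the same crank angle, though, it read 1.56 N lower after the drop than before it.
- **Forward turn:** measured from an assumed drop at 125°, the bolt went about 360°, give or take 20°. The hub sank about 2 pixels (about 8 mm) below its post-drop level, so lift is about -16 mm. The force readings gave a looser -14 to -17 mm, averaging noise of a few tenths of a newton.
- **At hand-in:** the arm was at rest (joint speeds 0.002 rad/s or less). Jaw opening was steady at 0.24 (about 20.6 mm for a 22 mm sleeve).
- **Bystanders:** those visible in the last top-view crop (weight, cap, candle, tape) looked unmoved. I did not re-check the stand and carton. The clock read about 21 s of the 67 s allowed.

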